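# Knock the plug out of a pellet die

## Task

A steel plug is seated in the bore of the pellet die on its knock-out stand. Take the long ejector rod with the round knob (not the short T-handled tamper beside it) from the rack and push it down through the die's bore until its collar rests on the die and the plug has been driven out into the dish below. Leave the rod standing fully home in the die, and leave the tamper in its place in the rack.

Things in the scene. Friction and masses are not known exactly. Their poses are not given: they have to be found in the camera images.
- die: Die on its knock-out stand, fixed, axis vertical. Origin: centre of its underside, on the bore axis, at table height; z up. A dish 110 mm across (floor 8 mm, rim 18 mm high), three posts, a flange (104 mm across, 60 to 70 mm high) and a steel sleeve 74 mm across. The open vertical bore, 38 mm in diameter, runs from its mouth at 110 mm height down to 60 mm, open above the dish.
- plug: Loose round steel plug, diameter 34.5 mm, 20 mm tall, seated upright in the die's bore. Origin: centre of its underside, z along its axis. It starts with its underside 67 mm and its top 87 mm above the table, 23 mm below the bore's mouth. Three small spring balls hold it: a downward push of about 10 N starts it, and after about 30 mm of stroke it drops into the dish.
- ejector: Steel ejector rod, 0.3 kg, hanging upright by its collar in one of two 28 mm holes, 120 mm apart, of a low rack (plate top at 80 mm). Origin: centre of its tip, z up along the rod; tip starts at 24 mm height. Shaft diameter 20 mm, from tip to 56 mm; collar 58 mm, from 56 to 64; round dark knob (grip) 28 mm, from 64 to 109. Lift over 60 mm to free it. Home in the die its tip is at 54 mm height.
- tamper: Short tamper hanging by its collar in the rack's other hole, not to be used: shaft 20 mm in diameter but only 26 mm long, the same collar, and a T-handle (bar 16 mm thick, 70 mm long, along its x axis, top 74 mm above the tip). Origin: centre of its lower tip, starting 54 mm above the table; z up.
Not all that is in view belongs to the job. Leave any blue or yellow look-alike of the ejector alone.

How it is judged:
On the way, in this order (a step that is already met when the one before it is completed fails the run):
1. the ejector rod, held, has entered the bore of the die by 5 mm or more (z of ejector in the frame of die below 0.105 m and horizontal distance between ejector and die below 0.014 m and contact force between the fingers and ejector above 1 N), for 0.04 s.
2. with the hand still on the rod, the plug is driven out below the die (z of plug in the frame of die below 0.04 m and z of ejector in the frame of die below 0.075 m and horizontal distance between ejector and die below 0.014 m and contact force between the fingers and ejector above 1 N), for 0.04 s.
At the end, for the whole second after the job is handed in: The plug rests in the dish (origin within 50 mm of the die's axis, below 35 mm); the ejector rod stands released in the bore, at rest, upright within 10 degrees, tip within 14 mm of the axis, collar within 6 mm of the die's top; the tamper is within 30 mm of its start (z of plug in the frame of die below 0.035 m and horizontal distance between plug and die below 0.05 m and linear speed of each of plug, ejector below 0.03 m/s and z of ejector in the frame of die below 0.06 m and horizontal distance between ejector and die below 0.014 m and angle between ejector's own z axis and vertical below 0.17 rad and distance of tamper from where it was at the start of the episode below 0.03 m); the robot touches nothing.
It fails at once if the tamper is taken from the rack or knocked over (distance of tamper from where it was at the start of the episode above 0.03 m).
It also fails if it takes over 38 s, if anything falls off the work surface, if the arm or the gripper's body presses on something with over 40 N, if the wrist force passes 120 N, or if a joint passes its speed limit or range.

## Robot

A 6-joint arm with a two-finger parallel gripper is mounted at the origin on a cart in front of the work surface, level with it; the furniture and walls round the work are solid. World frame = base frame: x ahead of the robot, y to its left, z up, the work surface at z = 0. Lengths are in m, angles in rad, forces in N, time in s.
With the tool pointing down it reaches from about 0.425 to 0.95 m from the base axis. Payload 3.5 kg.
Tool frame: the origin (TCP) lies at the very end of the fingers, on their centre line; the grasp point (between the pads) lies 19 mm behind it; z points along the fingers, y is the direction in which the jaws open and shut (so a half turn about z gives the same grasp; the last joint's range is limited). The gripper opens to 85 mm and grips with 20 to 120 N. Pads are 22 mm wide; open, the fingers measure 114 mm over their backs; the gripper's body (76 mm by 85 mm) begins 54 mm behind the grasp point. The pads swing forward as they close: fully open they stand 13 mm farther back than shut.
Start: joints at [1.172, 0.286, 1.577, -0, 1.279, -0.15], TCP at [0.166, 0.654, 0.231] pointing down, gripper open.
Joint ranges: [-2.77, 2.77], [-0.9, 2.22], [0.21, 2.48], [-1.53, 4.67], [0.24, 2.81], [-2.84, 2.84]. Speed limits (rad/s): [2.79, 2.79, 3.14, 3.14, 3.14, 3.14].

## Interface

Orientations are given as a unit quaternion [x, y, z, w].
In Python, from plant import get_state, vision, ctrl, cut_out gives the robot as it stands.
- The arm moves only by the tool jog_arm, never from a script. Its argument "commands" is text: rows parted by semicolons, each of 6 numbers parted by spaces: the shift along the world's x, y, z in m, then the turn, a rotation vector about the world's x, y, z in rad. A call has 1 to 20 rows; each row is the pose to reach, as a shift and turn from the pose commanded when the call began; what a row does not reach only later rows make up. A row lasts 1/8 s, in which the tool goes at most 62.5 mm and 10.7 degrees, less where a joint would pass 70% of its speed; a pose out of reach is approached as far as the arm can. A call with a gripper value outside its range is refused whole. "gripper" is the opening in per cent of the stroke, from 0 (shut) to 100 (fully open), set as the call begins (left out, the last holds). The fingers move at their own pace and stop on an object; "grip_force" is the grip in N (left out, the last holds). Time passes only in rows, so rows that repeat a pose let the fingers close. It gives the time, the measured TCP pose, the force and the opening at its end, in the units of the state.
- get_state(): the state, without advancing time (a new reading comes with each control period).
- vision.read_camera(name): name is "scene" or "top"; returns a dict with "frame" (384x512x3 uint8, red, green, blue), "z_map" (384x512 float32, m along the optical axis (not along the pixel's ray), 0 where there is no reading), "fx", "fy", "cx", "cy" (pixels), "D" ([k1, k2, p1, p2, k3] as OpenCV has them; the pictures are not rectified), "R" (3x3) and "t" (3): a world point X has camera coordinates R X + t. Camera axes: x right, y down, z forward; pixel columns grow to the right and rows downward; lengths in m; the calibration is good to about 2 mm. A picture is of the moment at which its call begins.
- ctrl.sign_off(): hands the job in, once; it reports no verdict.
Trained networks look in the newest picture that a camera, given by its name, has taken for a name from the list of things; names that differ only in an ending like _2 or _b are one class to them, and where a whole thing is asked for, a point or a joint stands for the part that bears it (a point fixed in the world has none). Each returns a list of dicts, best first, with "conf" (0 to 1); they miss things now and then, are a little off and sometimes report something else, mostly with a low value. They report only what shows in the picture. A call takes as long as a camera call. They do not tell look-alikes from the thing itself.
- cut_out(camera, query): "pixels" (384x512 bool, what is visible of it) and "box" ([centre column, centre row, width, height] in pixels, round what is visible of it).
The state is a dict: "time": time; "qpos": joint angles; "dq": joint speeds; "joint_efforts": joint torques, N m; "eef_pos": TCP position; "tcp_rot": TCP orientation; "contact_force": force on the tool from outside, world axes, zero at the start; "wrist_torque": the same for the moment, N m; "opening": opening from 0.0 (shut) to 1.0 (fully open).
Only numpy, scipy, OpenCV 4.12 (cv2) and the standard library are available. Lean on these libraries where they do the work, as an engineer would, in place of code of your own. Each camera call takes 0.05 s, during which the arm holds its last target.

## Working session

There is one attempt and no reset: what is moved stays moved. The work goes in short steps, Python scripts to look and compute and a tool call to move; the robot and the scene stay as the last step left them, time stands still between calls to the robot, and variables do not carry over. Pictures are saved under pics/ and viewed, and the job is handed in when it is done.

Besides the shell and the picture viewer there is one more tool, called after "Call:" as name(argument=value, ...) on one line, values as JSON. jog_arm: Moves the arm, as the interface text tells. Its arguments: {"type":"object","properties":{"commands":{"type":"string"},"gripper":{"type":"number"},"grip_force":{"type":"number"}},"required":["commands"]}

```bash
ls; mkdir -p pics
cat > h.py <<'E'
import numpy as np, cv2, pickle
from plant import get_state, vision, ctrl, cut_out
def snap(n):
    c=vision.read_camera(n); return c
def world(c,mask):
    v,u=np.nonzero(mask&(c['z_map']>0))
    K=np.array([[c['fx'],0,c['cx']],[0,c['fy'],c['cy']],[0,0,1]])
    p=cv2.undistortPoints(np.stack([u,v],1).astype(float)[:,None],K,np.array(c['D']))[:,0]
    z=c['z_map'][v,u]
    X=np.c_[p*z[:,None],z]
    return (X-np.array(c['t']))@np.array(c['R']),u,v
E
python3 - <<'E'
from h import *
for n in ['scene','top']:
    c=snap(n); cv2.imwrite(f'pics/{n}0.png',cv2.resize(c['frame'][...,::-1],(800,600)))
    pickle.dump({k:np.array(c[k]) for k in c},open(f'{n}0.pkl','wb'))
    for q in ['die','ejector','tamper','plug']:
        for d in cut_out(n,q)[:3]:
            P,u,v=world(c,d['pixels'])
            print(n,q,round(d['conf'],2),np.round(d['box']), len(P), P.min(0).round(3) if len(P) else '',P.max(0).round(3) if len(P) else '',np.median(P,0).round(3) if len(P) else '')
s=get_state(); print({k:np.round(s[k],3) for k in s})
E
```

```text
pics
scene die 0.65 [231. 158.  56.  65.] 2764 [ 0.557 -0.319 -0.   ] [ 0.664 -0.152  0.114] [ 0.598 -0.191  0.071]
scene ejector 0.84 [319. 166.  28.  45.] 717 [ 0.415 -0.408 -0.014] [ 0.516 -0.262  0.111] [ 0.439 -0.284  0.065]
scene ejector 0.62 [156. 191.  27.  43.] 817 [ 0.635 -0.123 -0.001] [ 0.779 -0.01   0.112] [ 0.656 -0.032  0.065]
scene ejector 0.58 [246. 217.  31.  40.] 892 [ 0.426 -0.102  0.079] [ 0.492 -0.039  0.135] [ 0.448 -0.059  0.089]
scene tamper 0.72 [291. 181.  35.  38.] 807 [ 0.413 -0.314 -0.001] [ 0.552 -0.158  0.13 ] [ 0.443 -0.181  0.09 ]
top die 0.67 [272. 154.  50.  63.] 2265 [ 0.558 -0.264 -0.003] [ 0.688 -0.153  0.115] [ 0.598 -0.204  0.073]
top ejector 0.73 [189. 129.  28.  28.] 663 [ 0.635 -0.065 -0.005] [0.712 0.002 0.112] [ 0.658 -0.041  0.065]
top ejector 0.73 [243. 295.  31.  26.] 723 [ 0.309 -0.171 -0.004] [ 0.371 -0.112  0.113] [ 0.345 -0.144  0.064]
top ejector 0.66 [203. 234.  29.  29.] 716 [ 0.427 -0.095  0.077] [ 0.483 -0.04   0.136] [ 0.453 -0.069  0.088]
top tamper 0.76 [264. 234.  29.  40.] 775 [ 0.413 -0.213  0.082] [ 0.482 -0.159  0.131] [ 0.447 -0.185  0.09 ]
top plug 0.57 [274. 151.  16.  11.] 179 [ 0.602 -0.222  0.082] [ 0.628 -0.192  0.09 ] [ 0.615 -0.208  0.087]
{'time': np.float64(0.5), 'qpos': array([ 1.172,  0.286,  1.577,  0.   ,  1.279, -0.15 ]), 'dq': array([ 0.   , -0.   , -0.   ,  0.002, -0.001, -0.001]), 'joint_efforts': array([-1.0000e-03, -4.0546e+01, -2.9256e+01, -0.0000e+00,  1.0000e-03,
        0.0000e+00]), 'eef_pos': array([0.166, 0.654, 0.231]), 'tcp_rot': array([ 0.124,  0.992, -0.   , -0.   ]), 'contact_force': array([-0.172, -1.154,  0.37 ]), 'wrist_torque': array([-0.01 ,  0.002, -0.019]), 'opening': np.float64(1.0)}
```

View pics/scene0.png

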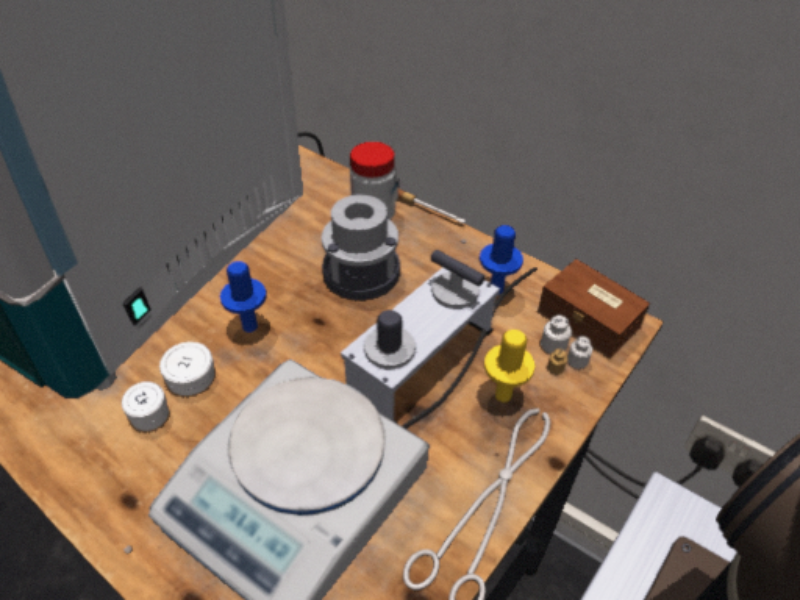

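View pics/top0.png

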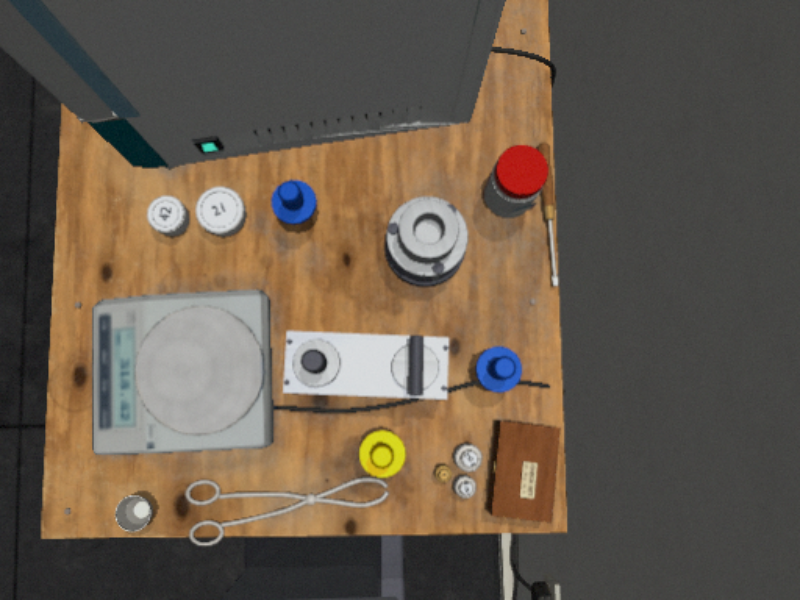

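```bash
cat > m.py <<'E'
from h import *
from scipy.optimize import least_squares
C={n:pickle.load(open(f'{n}0.pkl','rb')) for n in ['scene','top']}
def rng(P,lo,hi,cx,cy,r): return P[(P[:,2]>lo)&(P[:,2]<hi)&(np.hypot(P[:,0]-cx,P[:,1]-cy)<r)]
for n,c in C.items():
    P,u,v=world(c,np.ones((384,512),bool))
    # knob top / collar top / die top / rack top
    for nm,lo,hi,cx,cy,r in [('knobtop',.127,.14,.455,-.07,.025),('collar',.084,.093,.45,-.066,.04),('dietop',.105,.116,.61,-.207,.045),('flange',.066,.074,.61,-.207,.06),('plug',.08,.095,.613,-.207,.02),('tambar',.12,.135,.447,-.187,.06)]:
        Q=rng(P,lo,hi,cx,cy,r)
        if len(Q)<5: print(n,nm,len(Q)); continue
        (x,y),R=cv2.minEnclosingCircle(Q[:,:2].astype(np.float32))
        rect=cv2.minAreaRect(Q[:,:2].astype(np.float32))
        print(n,nm,len(Q),'med',np.median(Q,0).round(4),'mec',round(x,4),round(y,4),round(R,4),'rect',np.round(rect[0],4),np.round(rect[1],4),round(rect[2],1))
    H=P[P[:,2]>0.15]
    print(n,'tall',len(H),H.min(0).round(3),H.max(0).round(3))
    for y0 in np.arange(-.5,1.0,.1):
        q=H[(H[:,1]>y0)&(H[:,1]<y0+.1)&(H[:,2]>.15)]
        if len(q): print('  y',round(y0,1),len(q),'xmin',q[:,0].min().round(3),'xmax',q[:,0].max().round(3),'zmax',q[:,2].max().round(3))
E
python3 m.py
```

```text
scene knobtop 178 med [ 0.453  -0.0653  0.1324] mec 0.4542 -0.067 0.0139 rect [ 0.4541 -0.0669] [0.0251 0.0254] 36.9
scene collar 467 med [ 0.4461 -0.0583  0.0882] mec 0.4546 -0.067 0.0298 rect [ 0.4528 -0.0652] [0.0572 0.0538] 41.0
scene dietop 575 med [ 0.6116 -0.2045  0.1103] mec 0.6138 -0.2076 0.0383 rect [ 0.6132 -0.2071] [0.0716 0.0735] 64.5
scene flange 521 med [ 0.589  -0.1834  0.0705] mec 0.6125 -0.2076 0.0528 rect [ 0.605  -0.2001] [0.1031 0.0841] 41.9
scene plug 33 med [ 0.6232 -0.218   0.0883] mec 0.6244 -0.2171 0.0118 rect [ 0.6242 -0.2168] [0.0228 0.0096] 37.5
scene tambar 268 med [ 0.4457 -0.1831  0.1263] mec 0.4484 -0.185 0.0352 rect [ 0.4484 -0.1849] [0.0145 0.0701] 86.4
scene tall 66795 [ 0.028 -0.411  0.15 ] [0.924 0.202 0.471]
  y -0.5 33997 xmin 0.109 xmax 0.924 zmax 0.444
  y -0.3 2079 xmin 0.769 xmax 0.785 zmax 0.356
  y -0.2 4151 xmin 0.756 xmax 0.775 zmax 0.394
  y -0.1 6795 xmin 0.061 xmax 0.762 zmax 0.432
  y -0.0 13389 xmin 0.028 xmax 0.749 zmax 0.471
  y 0.1 6380 xmin 0.721 xmax 0.777 zmax 0.455
  y 0.2 4 xmin 0.774 xmax 0.775 zmax 0.158
top knobtop 180 m
[... 306 characters left out ...]
 [0.0717 0.0728] 43.8
top flange 789 med [ 0.5962 -0.1997  0.07  ] mec 0.6135 -0.2064 0.0523 rect [ 0.6135 -0.2062] [0.1014 0.1033] 89.2
top plug 242 med [ 0.616  -0.208   0.0868] mec 0.615 -0.207 0.0189 rect [ 0.6164 -0.2075] [0.0326 0.0348] 17.4
top tambar 335 med [ 0.4472 -0.186   0.1258] mec 0.4475 -0.1856 0.0351 rect [ 0.4474 -0.1865] [0.0148 0.069 ] 88.4
top tall 68652 [ 0.188 -0.407  0.15 ] [0.881 0.187 0.566]
  y -0.5 47507 xmin 0.188 xmax 0.881 zmax 0.566
  y -0.3 2382 xmin 0.77 xmax 0.785 zmax 0.34
  y -0.2 3867 xmin 0.758 xmax 0.774 zmax 0.367
  y -0.1 4668 xmin 0.744 xmax 0.761 zmax 0.392
  y -0.0 5623 xmin 0.731 xmax 0.748 zmax 0.421
  y 0.1 4605 xmin 0.723 xmax 0.737 zmax 0.432
```

The scene view shows the ejector (round dark knob) at about (390,335) in the near rack hole, with the tamper's T-bar at (458,268) and the die at (360,225). The blue and yellow rods are look-alikes. In the top view the ejector is at (314,360) and the die mouth at (429,229).

| Thing | x (m) | y (m) | Check |
|---|---|---|---|
| ejector | 0.455 | -0.0667 | top at 0.132, as expected |
| die | 0.6136 | -0.207 | top at 0.110 |
| tamper | 0.4475 | -0.186 | 0.1195 from the ejector, against 0.120 expected |

The cabinet face is at x≈0.757. I'll move in an arc to above the ejector.

Call:
jog_arm(commands="0.026 -0.034 0.01 0 0 0; 0.052 -0.068 0.02 0 0 0; 0.078 -0.101 0.03 0 0 0; 0.104 -0.135 0.03 0 0 0; 0.130 -0.169 0.03 0 0 0; 0.156 -0.203 0.03 0 0 0; 0.182 -0.236 0.03 0 0 0; 0.208 -0.270 0.03 0 0 0; 0.234 -0.304 0.03 0 0 0; 0.249 -0.345 0.03 0 0 0; 0.263 -0.387 0.03 0 0 0; 0.275 -0.429 0.03 0 0 0; 0.286 -0.471 0.03 0 0 0; 0.294 -0.513 0.03 0 0 0; 0.297 -0.554 0.03 0 0 0; 0.295 -0.596 0.02 0 0 0; 0.292 -0.638 0.01 0 0 0; 0.290 -0.680 0.0 0 0 0; 0.289 -0.721 -0.01 0 0 0; 0.289 -0.721 -0.02 0 0 0", gripper=70, grip_force=80)

```text
time: 3.0
eef_pos: [0.4552, -0.0689, 0.2114]
tcp_rot: [0.126, 0.992, -0.0, 0.0]
contact_force: [-0.1, 0.6, 0.2]
opening: 0.699
```

Call:
jog_arm(commands="0 0 -0.02 0 0 0; 0 0 -0.045 0 0 0; 0 0 -0.07 0 0 0; 0 0 -0.09 0 0 0; 0 0 -0.105 0 0 0; 0 0 -0.115 0 0 0; 0 0 -0.115 0 0 0; 0 0 -0.115 0 0 0")

```text
time: 4.0
eef_pos: [0.4558, -0.0669, 0.0971]
tcp_rot: [0.124, 0.992, -0.0, 0.001]
contact_force: [-0.2, -0.2, 0.6]
opening: 0.698
```

Run:
```python
from h import *
for n in ['scene','top']:
    c=snap(n); f=c['frame'][100:324,90:390] if n=='top' else c['frame'][90:315,130:430]
    cv2.imwrite(f'pics/{n}1.png',cv2.resize(f[...,::-1],None,fx=2.5,fy=2.5))
    print(get_state()['eef_pos'].round(4))
```

```text
[ 0.4558 -0.067   0.0972]
[ 0.4558 -0.067   0.0972]
```

View pics/scene1.png

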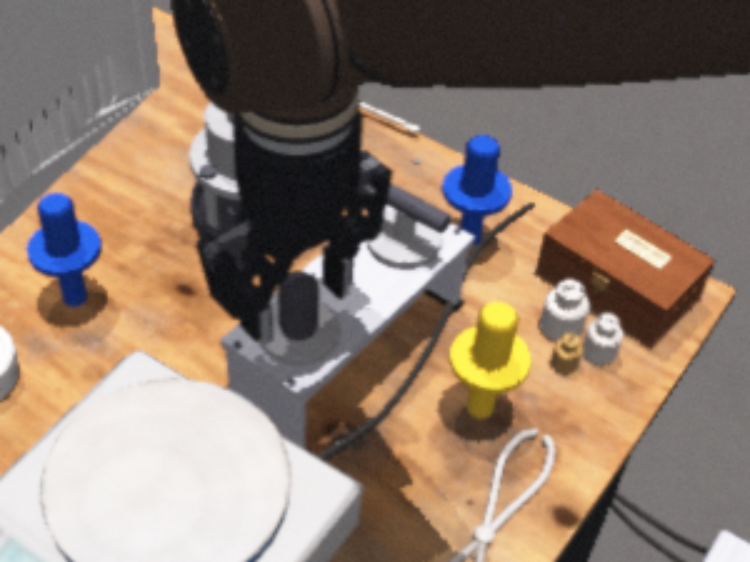

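Call:
jog_arm(commands="0 0 0 0 0 0; 0 0 0 0 0 0; 0 0 0 0 0 0; 0 0 0 0 0 0; 0 0 0 0 0 0; 0 0 0 0 0 0", gripper=0, grip_force=80)

```text
time: 4.85
eef_pos: [0.4556, -0.067, 0.097]
tcp_rot: [0.124, 0.992, -0.0, 0.0]
contact_force: [-2.2, -0.6, 5.9]
opening: 0.306
```

The jaws straddled the dark knob at (298,305). The opening of 0.306 matches the 28 mm knob, so the grip is good. Lifting now.

Call:
jog_arm(commands="0 0 0.01 0 0 0; 0 0 0.025 0 0 0; 0 0 0.045 0 0 0; 0 0 0.065 0 0 0; 0 0 0.085 0 0 0; 0 0 0.105 0 0 0; 0 0 0.12 0 0 0; 0 0 0.12 0 0 0; 0 0 0.12 0 0 0")

```text
time: 5.98
eef_pos: [0.4547, -0.0666, 0.2155]
tcp_rot: [0.124, 0.992, 0.0, -0.001]
contact_force: [-0.1, -0.7, -3.2]
opening: 0.3
```

```bash
cat > look.py <<'E'
from h import *
import sys
k=sys.argv[1]
for n in ['scene','top']:
    c=snap(n); f=c['frame'][60:285,100:400]
    pickle.dump({q:np.array(c[q]) for q in c},open(f'{n}{k}.pkl','wb'))
    cv2.imwrite(f'pics/{n}{k}.png',cv2.resize(f[...,::-1],None,fx=2.5,fy=2.5))
    for d in cut_out(n,'ejector')[:4]:
        P,u,v=world(c,d['pixels']); print(n,round(d['conf'],2),np.round(d['box']),np.median(P,0).round(3),P.min(0).round(3),P.max(0).round(3))
s=get_state();print(s['time'],s['eef_pos'].round(4),s['contact_force'].round(1),s['opening'])
E
python3 look.py 2
```

```text
scene 0.92 [157. 191.  28.  43.] [ 0.656 -0.032  0.065] [ 0.635 -0.106 -0.   ] [ 0.75  -0.01   0.113]
scene 0.7 [325. 235.  30.  46.] [ 0.338 -0.135  0.065] [ 0.314 -0.171  0.003] [ 0.37  -0.115  0.112]
scene 0.62 [248. 172.  38.  58.] [ 0.445 -0.06   0.207] [ 0.425 -0.093  0.145] [ 0.477 -0.038  0.254]
scene 0.58 [322. 167.  32.  42.] [ 0.44  -0.284  0.065] [ 0.41  -0.408 -0.018] [ 0.508 -0.225  0.111]
top 0.77 [188. 128.  31.  27.] [ 0.657 -0.041  0.065] [ 0.635 -0.065  0.057] [ 0.691 -0.008  0.112]
top 0.74 [244. 292.  29.  27.] [ 0.345 -0.143  0.064] [ 0.311 -0.171 -0.003] [ 0.371 -0.112  0.112]
top 0.72 [319. 235.  30.  28.] [ 0.442 -0.288  0.064] [ 0.415 -0.32   0.058] [ 0.471 -0.263  0.113]
6.175 [ 0.4547 -0.0666  0.2153] [ 0.4  0.9 -2.5] 0.30763074821963293
```

View pics/scene2.png

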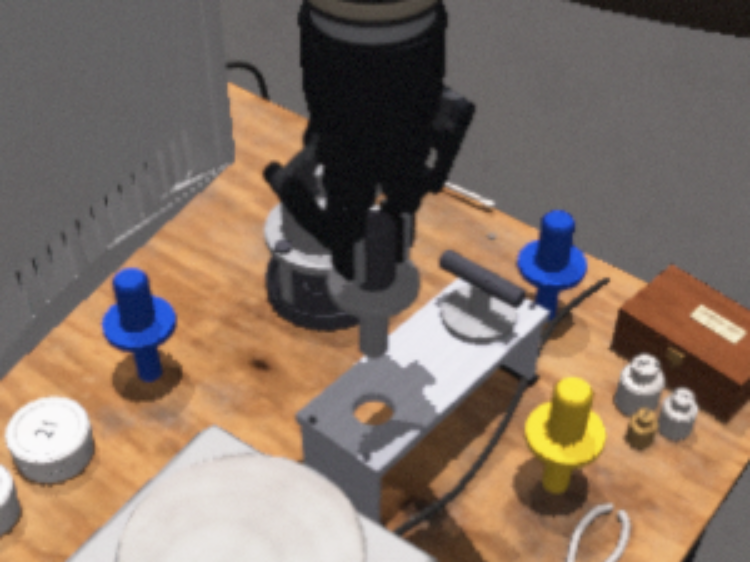

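Run:
```python
from h import *
c=pickle.load(open('scene2.pkl','rb'))
P,u,v=world(c,np.ones((384,512),bool))
Q=P[(np.hypot(P[:,0]-.455,P[:,1]+.067)<.045)&(P[:,2]>.12)&(P[:,2]<.215)]
for z in np.arange(.12,.215,.005):
    q=Q[(Q[:,2]>=z)&(Q[:,2]<z+.005)]
    if len(q)>3: print(z.round(3),len(q),q.min(0).round(4),q.max(0).round(4))
# cylinder fit shaft: r=.01
from scipy.optimize import least_squares
q=Q[(Q[:,2]>.143)&(Q[:,2]<.185)&(np.hypot(Q[:,0]-.455,Q[:,1]+.067)<.016)]
f=lambda a: np.hypot(q[:,0]-a[0]-a[2]*(q[:,2]-.165),q[:,1]-a[1]-a[3]*(q[:,2]-.165))-.01
r=least_squares(f,[.455,-.067,0,0],loss='soft_l1',f_scale=.001); print(len(q),r.x.round(4),np.std(r.fun))
c=pickle.load(open('scene0.pkl','rb'));P,u,v=world(c,np.ones((384,512),bool))
q=P[(np.hypot(P[:,0]-.6135,P[:,1]+.207)<.17)&(np.hypot(P[:,0]-.6135,P[:,1]+.207)>.06)&(P[:,2]>.1)];print(q.min(0),q.max(0))
```

```text
0.145 25 [ 0.4442 -0.0704  0.1454] [ 0.4599 -0.0571  0.1497]
0.15 26 [ 0.4446 -0.0705  0.15  ] [ 0.4593 -0.0581  0.155 ]
0.155 27 [ 0.4443 -0.0694  0.1551] [ 0.4597 -0.0578  0.1597]
0.16 23 [ 0.444  -0.0702  0.1605] [ 0.4597 -0.0572  0.1648]
0.165 25 [ 0.4436 -0.0703  0.1651] [ 0.4596 -0.0567  0.17  ]
0.17 25 [ 0.4437 -0.0697  0.17  ] [ 0.4604 -0.057   0.1746]
0.175 21 [ 0.4442 -0.0691  0.1752] [ 0.459 -0.057  0.179]
0.195 17 [ 0.4262 -0.0837  0.1982] [ 0.4617 -0.0405  0.2   ]
0.2 79 [ 0.4254 -0.0836  0.2   ] [ 0.4737 -0.0383  0.205 ]
0.205 422 [ 0.4255 -0.0932  0.205 ] [ 0.4796 -0.0383  0.21  ]
0.21 24 [ 0.4402 -0.0725  0.2102] [ 0.4525 -0.0539  0.2146]
174 [ 0.4546 -0.068  -0.0024 -0.0043] 0.0006830712837018419
[ 0.4453724  -0.35677842  0.10001313] [ 0.77999834 -0.04230517  0.384489  ]
```

The scene view shows the rod hanging upright from the jaws at (375,300). The tamper is untouched at (480,290) and the hole at (375,410) is empty. The tip is at about 0.1445 and the rod axis at (0.4546, -0.068). Before moving across I'll check the jar beside the die.

Run:
```python
from h import *
for n in ['scene','top']:
    c=pickle.load(open(n+'0.pkl','rb'));f=c['frame'].astype(int)
    P,u,v=world(c,(f[...,0]>120)&(f[...,1]<50)&(f[...,2]<60)); print(n,len(P),np.percentile(P,[2,50,98],axis=0).round(3))
```

```text
scene 344 [[ 0.657 -0.352  0.107]
 [ 0.685 -0.324  0.109]
 [ 0.714 -0.296  0.111]]
top 809 [[ 0.658 -0.353  0.105]
 [ 0.686 -0.324  0.109]
 [ 0.714 -0.296  0.112]]
```

Call:
jog_arm(commands="0.01 -0.009 0.005 0 0 0; 0.03 -0.026 0.005 0 0 0; 0.055 -0.048 0.005 0 0 0; 0.08 -0.07 0.005 0 0 0; 0.105 -0.092 0.005 0 0 0; 0.13 -0.114 0.005 0 0 0; 0.148 -0.13 0.005 0 0 0; 0.159 -0.14 0.005 0 0 0; 0.159 -0.14 0.005 0 0 0; 0.159 -0.14 0.005 0 0 0; 0.159 -0.14 0.005 0 0 0")

```text
time: 7.55
eef_pos: [0.6138, -0.2062, 0.2214]
tcp_rot: [0.124, 0.992, 0.0, -0.0]
contact_force: [0.5, -0.3, -2.3]
opening: 0.302
```

```bash
python3 look.py 3
python3 - <<'E'
from h import *
from scipy.optimize import least_squares
c=pickle.load(open('scene3.pkl','rb'))
P,u,v=world(c,np.ones((384,512),bool))
X,Y=.6135,-.2075
q=P[(P[:,2]>.149)&(P[:,2]<.19)&(np.hypot(P[:,0]-X,P[:,1]-Y)<.018)]
f=lambda a: np.hypot(q[:,0]-a[0]-a[2]*(q[:,2]-.165),q[:,1]-a[1]-a[3]*(q[:,2]-.165))-.01
r=least_squares(f,[X,Y,0,0],loss='soft_l1',f_scale=.001); print(len(q),q[:,2].min(),r.x.round(4),np.std(r.fun))
E
```

```text
scene 0.95 [325. 236.  33.  45.] [ 0.339 -0.135  0.065] [ 0.314 -0.227 -0.001] [ 0.372 -0.115  0.111]
scene 0.7 [155. 191.  29.  48.] [ 0.656 -0.032  0.065] [ 0.635 -0.123 -0.002] [ 0.779 -0.01   0.112]
scene 0.69 [320. 167.  26.  47.] [ 0.438 -0.283  0.065] [ 0.408 -0.318 -0.002] [ 0.471 -0.221  0.111]
scene 0.64 [226.  94.  32.  54.] [ 0.605 -0.2    0.213] [ 0.584 -0.406  0.005] [ 0.842 -0.177  0.26 ]
top 0.71 [320. 234.  28.  29.] [ 0.442 -0.287  0.064] [ 0.415 -0.32   0.001] [ 0.471 -0.263  0.112]
top 0.69 [246. 294.  27.  25.] [ 0.344 -0.148  0.064] [ 0.317 -0.174 -0.004] [ 0.371 -0.12   0.112]
top 0.67 [186. 130.  25.  28.] [ 0.656 -0.037  0.066] [ 0.531 -0.105 -0.004] [0.71  0.002 0.521]
7.75 [ 0.614  -0.2064  0.2216] [-0.   0.6 -2.6] 0.3096345655477038
168 0.1496130723260491 [ 0.6141 -0.2078  0.0022  0.0159] 0.0008655236570718534
```

The rod axis is at (0.614, -0.2078), within 1 mm of the die axis, and the tip is at about 0.15. I'll descend to just above the plug, then push slowly.

Call:
jog_arm(commands="0 0 -0.01 0 0 0; 0 0 -0.02 0 0 0; 0 0 -0.03 0 0 0; 0 0 -0.04 0 0 0; 0 0 -0.05 0 0 0; 0 0 -0.057 0 0 0; 0 0 -0.057 0 0 0; 0 0 -0.057 0 0 0")

```text
time: 8.75
eef_pos: [0.6145, -0.2069, 0.1648]
tcp_rot: [0.124, 0.992, -0.0, 0.0]
contact_force: [1.0, 0.2, -2.9]
opening: 0.307
```

Call:
jog_arm(commands="0 0 -0.003 0 0 0; 0 0 -0.006 0 0 0; 0 0 -0.009 0 0 0; 0 0 -0.012 0 0 0; 0 0 -0.015 0 0 0; 0 0 -0.018 0 0 0; 0 0 -0.021 0 0 0; 0 0 -0.021 0 0 0")

```text
time: 9.75
eef_pos: [0.6131, -0.2064, 0.1416]
tcp_rot: [0.124, 0.992, 0.0, -0.002]
contact_force: [0.3, 0.8, -3.1]
opening: 0.306
```

Call:
jog_arm(commands="0 0 -0.003 0 0 0; 0 0 -0.006 0 0 0; 0 0 -0.009 0 0 0; 0 0 -0.012 0 0 0; 0 0 -0.014 0 0 0; 0 0 -0.016 0 0 0; 0 0 -0.017 0 0 0; 0 0 -0.017 0 0 0; 0 0 -0.017 0 0 0")

```text
time: 10.88
eef_pos: [0.6143, -0.2068, 0.127]
tcp_rot: [0.124, 0.992, -0.0, 0.0]
contact_force: [-2.6, 1.5, 1.8]
opening: 0.304
```

```bash
python3 look.py 4
python3 - <<'E'
from h import *
for n in ['scene','top']:
    c=pickle.load(open(n+'4.pkl','rb'))
    P,u,v=world(c,np.ones((384,512),bool))
    q=P[(P[:,2]>.105)&(P[:,2]<.14)&(np.hypot(P[:,0]-.6137,P[:,1]+.207)<.04)]
    print(n,np.histogram(q[:,2],np.arange(.105,.141,.0025)))
    for d in cut_out(n,'plug')[:2]:
        p,_,_=world(c,d['pixels']);print(d['conf'],d['box'],np.median(p,0).round(3))
E
```

```text
scene 0.9 [228. 127.  28.  32.] [ 0.604 -0.199  0.12 ] [ 0.584 -0.234  0.112] [ 0.639 -0.178  0.166]
scene 0.85 [157. 191.  25.  46.] [ 0.656 -0.032  0.065] [ 0.635 -0.081 -0.002] [ 0.751 -0.009  0.112]
scene 0.79 [322. 235.  25.  46.] [ 0.342 -0.134  0.065] [ 0.318 -0.22  -0.002] [ 0.395 -0.115  0.112]
scene 0.56 [319. 166.  24.  45.] [ 0.44  -0.283  0.065] [ 0.235 -0.409 -0.017] [0.517 0.136 0.491]
top 0.92 [188. 128.  32.  26.] [ 0.657 -0.041  0.065] [ 0.635 -0.065  0.06 ] [ 0.691 -0.011  0.114]
top 0.61 [246. 293.  27.  25.] [ 0.344 -0.149  0.065] [ 0.319 -0.172 -0.003] [ 0.371 -0.122  0.114]
top 0.61 [319. 236.  30.  28.] [ 0.442 -0.288  0.064] [ 0.415 -0.331 -0.003] [ 0.476 -0.263  0.112]
11.075 [ 0.6143 -0.2068  0.127 ] [-2.7  2.7  3.2] 0.3026955123517441
scene (array([ 33,  89, 135,  36,  53, 183,  24,  11,  11,   9,  20,  17,  25,
        23]), array([0.105 , 0.1075, 0.11  , 0.1125, 0.115 , 0.1175, 0.12  , 0.1225,
       0.125 , 0.1275, 0.13  , 0.1325, 0.135 , 0.1375, 0.14  ]))
0.52 [230.6, 172.7, 17.2, 4.2] [ 0.602 -0.197  0.019]
top (array([0, 0, 0, 0, 0, 0, 0, 0, 0, 0, 0, 0, 0, 0]), array([0.105 , 0.1075, 0.11  , 0.1125, 0.115 , 0.1175, 0.12  , 0.1225,
       0.125 , 0.1275, 0.13  , 0.1325, 0.135 , 0.1375, 0.14  ]))
```

View pics/scene4.png

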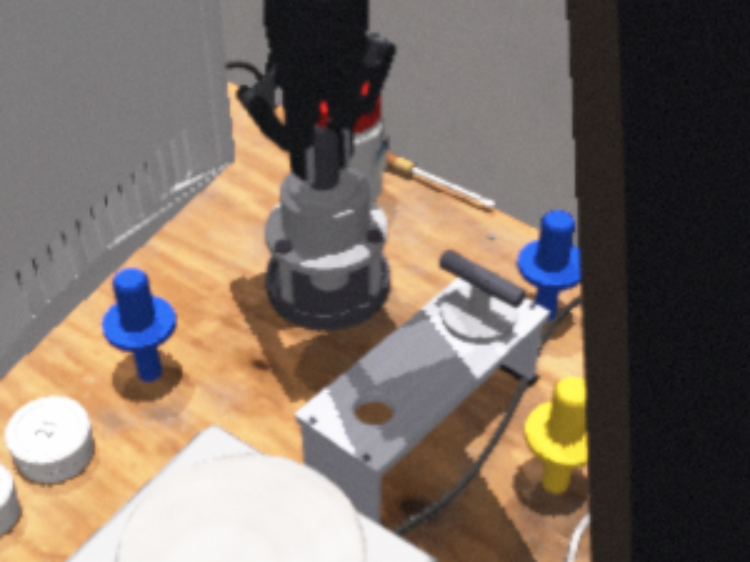

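The scene view shows the collar on the die mouth at (322,180). The plug is visible in the dish at (325,275), z≈0.019, and the collar top is at 0.1185 against 0.118 expected. I'll press down slightly, release, and retreat straight up.

Call:
jog_arm(commands="0 0 -0.002 0 0 0; 0 0 -0.002 0 0 0; 0 0 0 0 0 0; 0 0 0 0 0 0")

```text
time: 11.68
eef_pos: [0.6144, -0.2069, 0.127]
tcp_rot: [0.124, 0.992, -0.0, 0.0]
contact_force: [-3.4, 1.3, 5.3]
opening: 0.312
```

Call:
jog_arm(commands="0 0 0 0 0 0; 0 0 0 0 0 0; 0 0 0 0 0 0; 0 0 0 0 0 0; 0 0 0 0 0 0; 0 0 0 0 0 0; 0 0 0.01 0 0 0; 0 0 0.025 0 0 0; 0 0 0.05 0 0 0; 0 0 0.08 0 0 0; 0 0 0.11 0 0 0; 0 0 0.14 0 0 0; 0 0 0.16 0 0 0; 0 0 0.16 0 0 0", gripper=75)

```text
time: 13.42
eef_pos: [0.615, -0.2072, 0.2894]
tcp_rot: [0.124, 0.992, -0.001, 0.002]
contact_force: [-0.3, -0.2, -0.3]
opening: 0.752
```

```bash
python3 look.py 5
python3 - <<'E'
from h import *
for n in ['scene']:
    c=pickle.load(open(n+'5.pkl','rb'))
    P,u,v=world(c,np.ones((384,512),bool))
    Q=P[np.hypot(P[:,0]-.6137,P[:,1]+.207)<.04]
    for lo,hi in [(.115,.121),(.158,.167)]:
        q=Q[(Q[:,2]>lo)&(Q[:,2]<hi)]
        print(n,len(q),np.median(q[:,2]),cv2.minEnclosingCircle(q[:,:2].astype(np.float32)))
    q=P[(np.hypot(P[:,0]-.4475,P[:,1]+.186)<.05)&(P[:,2]>.12)&(P[:,2]<.135)]
    print('tamper',cv2.minAreaRect(q[:,:2].astype(np.float32)))
    for d in cut_out(n,'plug')[:2]:
        p,_,_=world(c,d['pixels']);print(d['conf'],d['box'],np.median(p,0).round(3))
E
```

```text
scene 0.75 [325. 233.  29.  47.] [ 0.339 -0.135  0.065] [ 0.314 -0.25  -0.002] [ 0.397 -0.115  0.111]
scene 0.58 [321. 167.  29.  47.] [ 0.439 -0.284  0.065] [ 0.411 -0.407 -0.015] [ 0.516 -0.226  0.112]
scene 0.56 [227. 126.  28.  35.] [ 0.607 -0.199  0.121] [ 0.585 -0.331  0.003] [ 0.747 -0.178  0.166]
scene 0.56 [156. 192.  28.  44.] [ 0.656 -0.032  0.065] [ 0.634 -0.122 -0.002] [ 0.778 -0.009  0.112]
top 0.8 [243. 292.  26.  27.] [ 0.344 -0.147  0.065] [ 0.317 -0.171 -0.003] [ 0.39  -0.118  0.611]
top 0.77 [321. 236.  32.  29.] [ 0.442 -0.289  0.064] [ 0.415 -0.32  -0.   ] [ 0.476 -0.263  0.112]
top 0.53 [182. 126.  15.  23.] [ 0.66  -0.029  0.105] [ 0.53  -0.102  0.06 ] [ 0.691 -0.011  0.549]
13.625 [ 0.6135 -0.2064  0.2842] [ 0.2 -0.6 -0.5] 0.748393103021543
scene 292 0.11855370154288777 ((0.6140361428260803, -0.20708926022052765), 0.030313460156321526)
scene 111 0.16355941379831032 ((0.613825261592865, -0.20664837956428528), 0.014274584129452705)
tamper ((0.4481975734233856, -0.1854856014251709), (0.014513598755002022, 0.06936566531658173), 86.84022521972656)
```

View pics/scene5.png

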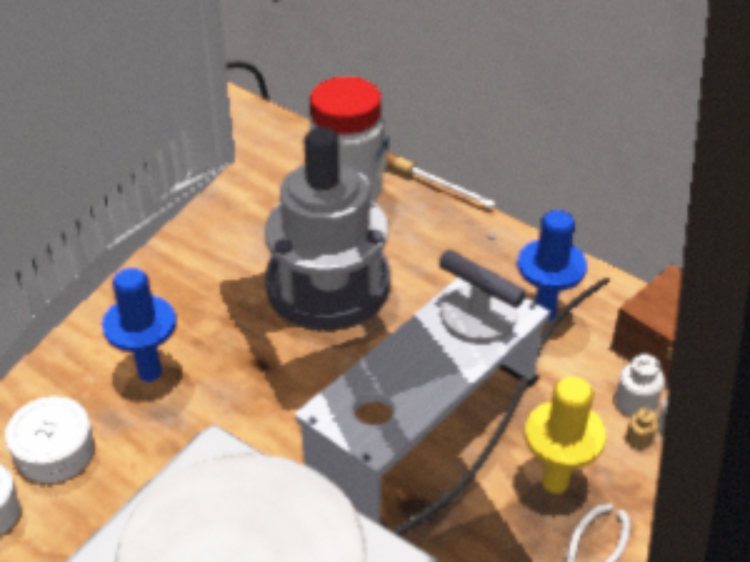

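The scene view shows the rod upright at (322,165) with its collar on the die, the plug still in the dish at (325,275), and the tamper unmoved at (480,285). The hand is well clear.

```bash
python3 -c "
from plant import ctrl
print(ctrl.sign_off())"
```

```text
the job is handed in; nothing more can be done
None
```

I took the ejector rod from the rack, pushed it down through the die's bore until its collar rested on the die, released it and raised the hand clear. The job was handed in at about 13.7 s of the 38 s allowed; sign-off gave no verdict.

My last checks:
- **Rod:** it stands upright and central, with the knob top within about 1 mm of the die's axis. The collar top is at 0.1186 m and the knob top at 0.1636 m, against 0.118 and 0.163 expected fully home.
- **Plug:** before release the plug detector found it in the dish at about 0.019 m. In the final pass the detector missed it, but it is still visible in the dish in the last picture.
- **Tamper:** it is within about 1 mm of where it started.
- **Push force:** I never saw the roughly 10 N push on the plug in the readings, which came only at the end of each move.

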